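# Feed the next piston pin

### The job

Take the piston pin that lies against the stop at the low end of the sloped feed rack and set it down lengthwise in the vee rest, near its middle, without dropping it in. Then roll the rack's ribbed thumbwheel forward until exactly one more pin comes through and rolls down to the stop; the other two must stay held back behind the wheel. Leave the things lying about where they are.

Things in the scene. Friction and masses are not known exactly. Their poses are not given: they have to be found in the camera images.
- rack: Fixed sloped feed rack. Origin under the middle of its base plate; +x uphill, y across, z up. Two steel rails (36 mm between centres, each 10 mm wide) fall 10 degrees toward -x to two 18 mm high lugs that stop the lowest pin. Grey side cheeks, 76 mm over all, begin 42 mm uphill of the stopped pin's centre: its ends stand free, but the feed wheel overhangs the track close uphill of it.
- star_mid (a point): Middle of the feed wheel's axle (along rack y), over the track. Star with six thin vanes, 40 mm radius, one every 60 degrees, reaching to 11 mm above the rails. A vane pointing down holds the queue; it lets the first pin through after swinging about 60 degrees downhill, while the following vane comes down before the next pin. 60 degrees more would free a second pin. Axes as the rack's.
- wheel_axis (a point): Same axle, middle of the black thumbwheel (one piece with the star) outside the left (+y) cheek. 22 mm wide, drum radius 41 mm, nine even ribs 6 mm thick out to 52 mm radius. Pushing its top uphill (+x) feeds pins, with 3 to 5 N at the ribs; it stays where left and has a stop just behind its start against turning back. Where the ribs stand varies and is not measured. Axes as the rack's.
- stop_seat (a point): Where the centre of a pin lies when it rests on the rails against the stop lugs, 60 mm above the bench; axes as the rack's.
- vee_seat (a point): Where a pin's centre lies at rest in the vee rest; y along the vee (and the pin), x across, z up. Fixed steel block with a 90-degree vee, 36 mm long, 48 mm wide at the mouth; mouth edges 60 mm and seat 57 mm above the bench; base plate 76 x 60 x 8 mm. The pin overhangs the vee by 14 mm at each end.
- vee_rest: The vee rest itself: origin under the middle of its base, axes as vee_seat.
- pin_0_mid (a point): The pin against the stop at the start: plain steel piston pin, a cylinder 30 mm in diameter and 64 mm long, about 0.16 kg, lying across the rack; point at its centre, y along its length (it rolls, so x and z turn). 
- pin_0: The pin at the stop again, the whole part; origin at its centre, y along its length.
- pin_1_mid (a point): First pin of the queue behind the wheel: plain steel piston pin, a cylinder 30 mm in diameter and 64 mm long, about 0.16 kg, lying across the rack; point at its centre, y along its length (it rolls, so x and z turn). 
- pin_2_mid (a point): Second pin of the queue: plain steel piston pin, a cylinder 30 mm in diameter and 64 mm long, about 0.16 kg, lying across the rack; point at its centre, y along its length (it rolls, so x and z turn). 
- pin_3_mid (a point): Third and uppermost pin of the queue: plain steel piston pin, a cylinder 30 mm in diameter and 64 mm long, about 0.16 kg, lying across the rack; point at its centre, y along its length (it rolls, so x and z turn). 
- piston: Bystander: loose light-alloy piston, 73 mm in diameter, 55 mm high; origin under its centre.
- brake_pad: Bystander: loose brake pad, 50 x 108 x 15 mm, long along its y; origin under its centre.
- tape_measure: Bystander: loose tape measure, 34 x 79 x 64 mm; origin under its centre.
- spanner: Bystander: loose small spanner, 23 x 129 x 6 mm, long along its y; origin under its centre.

How it is judged:
By the outcome, as a careful person would: the job done as asked, in the order asked, and still so for the second after the job is handed in, with the robot touching nothing.
It also fails if it takes over 72 s, if anything falls off the work surface, if the arm or the gripper's body presses on something with over 40 N, if the wrist force passes 120 N, or if a joint passes its speed limit or range.

### The arm

A 6-joint arm with a two-finger parallel gripper is mounted at the origin on a cart in front of the work surface, level with it; the furniture and walls round the work are solid. World frame = base frame: x ahead of the robot, y to its left, z up, the work surface at z = 0. Lengths are in m, angles in rad, forces in N, time in s.
With the tool pointing down it reaches from about 0.3 to 0.875 m from the base axis. Payload 6.4 kg.
Tool frame: the origin (TCP) lies between the finger pads; the fingertips stand ctrl.tip_extent ahead of it and the grasp point (between the pads) is the TCP (ctrl.tip_extent is the distance from the TCP to the fingertips, in m); z points along the fingers, y is the line along which they close (so a half turn about z gives the same grasp; the last joint's range is limited). The gripper opens to 85 mm and grips with 20 to 120 N. Pads are 22 mm wide; open, the fingers measure 114 mm over their backs; the gripper's body (76 mm by 85 mm) begins 54 mm behind the grasp point. The pads swing forward as they close: fully open they stand 13 mm farther back than shut.
Start: joints at [-1.307, 0.181, 1.607, -0, 1.354, -0.206], TCP at [0.26, -0.513, 0.25] pointing down, gripper open.
Joint ranges: [-2.99, 2.99], [-0.89, 2.07], [0.3, 2.58], [-1.14, 4.28], [0, 2.63], [-3.12, 3.12]. Speed limits (rad/s): [2.57, 2.57, 3.01, 3.14, 3.14, 3.14].

### API

Orientations are given as a unit quaternion [w, x, y, z].
In Python, from bench import ctrl gives the robot as it stands.
- The arm moves only by the tool send_rows, never from a script. Its arguments are lists of equal length, an entry for each row: "dr": the turn, a rotation vector about the tool's x, y, z in units of 6 degrees (1.0 is 6 degrees), a list of three; "xyz": the shift along the tool's x, y, z in cm, a list of three; "jaw": the opening in per cent of the stroke, from 0 (shut) to 100 (fully open). In form: {"dr": [[wx, wy, wz], ...], "xyz": [[dx, dy, dz], ...], "jaw": [jaw, ...]}. A call has exactly 8 rows; each row is the pose to reach, as a shift and turn from the pose commanded when the call began, along the tool's axes at that moment; what a row does not reach only later rows make up. A row lasts 1/8 s, in which the tool goes at most 62.5 mm and 10.7 degrees, less where a joint would pass 70% of its speed; a pose out of reach is approached as far as the arm can. A call with a gripper value outside its range is refused whole. The fingers move at their own pace and stop on an object; the grip force is fixed at half the most. Time passes only in rows, so rows that repeat a pose let the fingers close, or fill a call up. It gives the time, the measured TCP pose, the force, the opening and the grip force at its end, in the units of the state.
- ctrl.get_obs(): the state, without advancing time (a new reading comes with each control period).
- ctrl.camera(name): name is "scene" or "top" or "wrist"; returns the picture (480x640x3 uint8, red, green, blue); there is no depth.
- ctrl.calibration(name): a dict with "camera_matrix" (3x3 intrinsics, pixels), "world_from_camera" (4x4, takes a point from camera to world coordinates). Camera axes: x right, y up, looking along -z (the intrinsics and any distortion apply to the point x, -y, -z); pixel columns grow to the right and rows downward; lengths in m; the calibration is good to about 2 mm. A picture is of the moment at which its call begins: read the wrist's pose just before it. calibration takes no time and is no camera call; for the wrist camera it gives the pose at the moment of the call.
- ctrl.hand_in(): hands the job in; it is judged then, once.
The state is a dict: "time_s": time; "q": joint angles; "dq": joint speeds; "joint_efforts": joint torques, N m; "eef_pos": TCP position; "eef_rot": TCP orientation; "wrist_force": force on the tool from outside, world axes, zero at the start; "torque": the same for the moment, N m; "opening": opening from 0.0 (shut) to 1.0 (fully open); "grasp_force": force on a finger pad.
Only numpy, scipy, OpenCV 4.12 (cv2) and the standard library are available. Lean on these libraries where they do the work, as an engineer would, in place of code of your own. Each camera call takes 0.05 s, during which the arm holds its last target. There are 200 camera calls.

## Working session

There is one attempt and no reset: what is moved stays moved. The work goes in short steps, Python scripts to look and compute and a tool call to move; the robot and the scene stay as the last step left them, time stands still between calls to the robot, and variables do not carry over. Pictures are saved under pics/ and viewed, at most 10 in all, crops included, and the job is handed in when it is done.

Besides the shell and the picture viewer there is one more tool, called after "Emit:" by a JSON object that holds its "name" and its "arguments". send_rows: Moves the arm, as the interface text tells. Its arguments: {"type":"object","properties":{"dr":{"type":"array","items":{"type":"array","items":{"type":"number"}}},"xyz":{"type":"array","items":{"type":"array","items":{"type":"number"}}},"jaw":{"type":"array","items":{"type":"number"}}},"required":["dr","xyz","jaw"]}

```bash
mkdir -p pics; ls; python3 - <<'E'
from bench import ctrl
import cv2,numpy as np
np.set_printoptions(precision=4,suppress=True)
o=ctrl.get_obs();print(o['time_s'],o['eef_pos'],o['eef_rot'],ctrl.tip_extent)
for n in['scene','top']:
    c=ctrl.calibration(n);print(n,c)
    cv2.imwrite(f'pics/{n}0.png',ctrl.camera(n)[:,:,::-1])
E
```

```text
pics
0.0 [ 0.2602 -0.5122  0.2494] [-0.0009  0.9725  0.2328 -0.    ] 0.019
scene {'camera_matrix': array([[558.6096,   0.    , 326.552 ],
       [  0.    , 558.6096, 236.7612],
       [  0.    ,   0.    ,   1.    ]]), 'world_from_camera': array([[ 0.8677,  0.1929, -0.4582, -0.1174],
       [-0.4965,  0.3837, -0.7786, -1.1723],
       [ 0.0256,  0.9031,  0.4287,  0.7202],
       [ 0.    ,  0.    ,  0.    ,  1.    ]])}
top {'camera_matrix': array([[458.5154,   0.    , 318.4733],
       [  0.    , 458.5154, 233.9929],
       [  0.    ,   0.    ,   1.    ]]), 'world_from_camera': array([[ 0.0097,  0.9961, -0.0877,  0.4699],
       [-1.    ,  0.0098,  0.001 , -0.0245],
       [ 0.0018,  0.0876,  0.9962,  1.1832],
       [ 0.    ,  0.    ,  0.    ,  1.    ]])}
```

View pics/scene0.png

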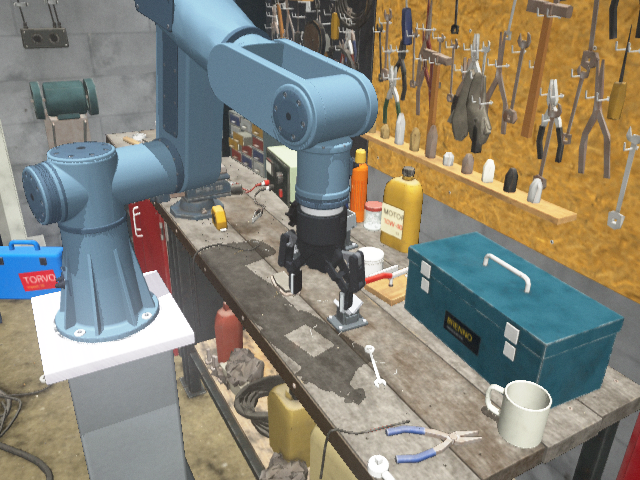

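View pics/top0.png

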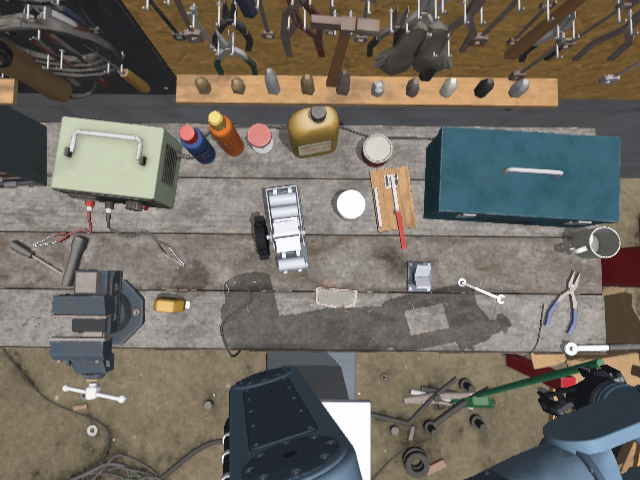

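The top view shows the rack around (287,230), running from its low end near (292,268) up to (280,188), with the black thumbwheel at (262,238). The vee rest is at (420,277). I'll zoom in on both.

```bash
python3 - <<'E'
import cv2,numpy as np
a=cv2.imread('pics/top0.png')
r=cv2.resize(a[180:280,240:320],None,fx=6,fy=6,interpolation=cv2.INTER_CUBIC)
v=cv2.resize(a[255:300,400:440],None,fx=7,fy=7,interpolation=cv2.INTER_CUBIC)
c=np.zeros((600,780,3),np.uint8);c[:,:480]=r;c[:315,490:770]=v
cv2.imwrite('pics/crop1.png',c)
E
```

```text
(no output)
```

View pics/crop1.png

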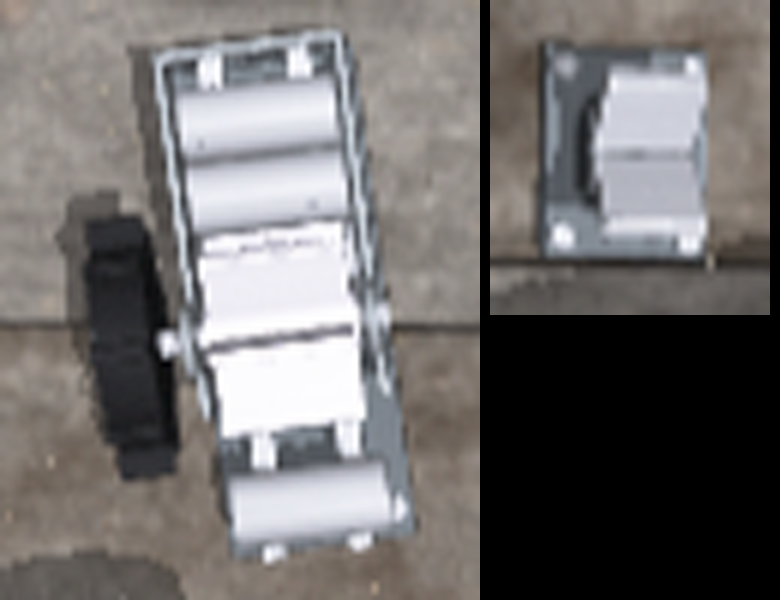

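The crop shows pin 0 from about (232,509) to (385,492) in crop pixels. The vee floor line is at crop (597..693,155). I'll turn these into world points and write the move helper.

```bash
cat >h.py <<'E'
from bench import ctrl
import numpy as np
from scipy.spatial.transform import Rotation as R
np.set_printoptions(precision=4,suppress=True)
def ray(n,uv,z,cal=None):
    c=cal or ctrl.calibration(n);T=c['world_from_camera']
    p=np.linalg.inv(c['camera_matrix'])@[uv[0],uv[1],1]
    d=T[:3,:3]@[p[0],-p[1],-p[2]];o=T[:3,3]
    return o+d*(z-o[2])/d[2]
def proj(n,P):
    c=ctrl.calibration(n);T=np.linalg.inv(c['world_from_camera']);p=T[:3,:3]@P+T[:3,3]
    u=c['camera_matrix']@[p[0],-p[1],-p[2]];return u[:2]/u[2]
def pose():
    o=ctrl.get_obs();q=o['eef_rot'];return o['eef_pos'],R.from_quat([q[1],q[2],q[3],q[0]])
def tgt(yaw,tilt): # tool x along yaw dir, tool z down & tilted towards +x by tilt (deg)
    return R.from_euler('z',yaw,degrees=True)*R.from_euler('y',-tilt,degrees=True)*R.from_euler('x',180,degrees=True)
def move(P,Rt):
    p,r=pose();print('xyz cm',r.inv().apply(np.array(P)-p)*100,'dr',(r.inv()*Rt).as_rotvec(degrees=True)/6)
E
python3 - <<'E'
from h import *
f=lambda x,y:(240+x/6,180+y/6)
a=ray('top',f(232,509),.06);b=ray('top',f(385,492),.06);print('pin',a,b,(a+b)/2,np.linalg.norm(a-b))
d=a-b;print('yaw of rack x',np.degrees(np.arctan2(d[1],d[0]))-90)
for u in[(163,52),(338,35)]:print('cheek top',ray('top',f(*u),.09))
g=lambda x,y:(400+(x-490)/7,255+y/7)
for u in[(597,155),(693,155)]:print('vee',ray('top',g(*u),.036))
print('base',[ray('top',g(*u),.008) for u in[(545,45),(707,45),(707,258),(545,258)]])
for u in[(88,215),(148,210),(120,478),(178,470)]:print('wheel',ray('top',f(*u),.11))
print(tgt(0,30).as_matrix()); p,r=pose();print(r.as_matrix())
E
```

```text
pin [0.4921 0.0709 0.06  ] [0.4996 0.0087 0.06  ] [0.4959 0.0398 0.06  ] 0.06268796674634866
yaw of rack x 6.889413269365448
cheek top [0.6747 0.0993 0.09  ]
cheek top [0.6823 0.029  0.09  ]
vee [ 0.4653 -0.2679  0.036 ]
vee [ 0.4656 -0.3021  0.036 ]
base [array([ 0.505 , -0.2552,  0.008 ]), array([ 0.5056, -0.3145,  0.008 ]), array([ 0.4282, -0.3136,  0.008 ]), array([ 0.4277, -0.2546,  0.008 ])]
wheel [0.6058 0.1252 0.11  ]
wheel [0.608  0.1017 0.11  ]
wheel [0.5027 0.1105 0.11  ]
wheel [0.5061 0.088  0.11  ]
[[ 0.866 -0.     0.5  ]
 [ 0.    -1.    -0.   ]
 [ 0.5    0.    -0.866]]
[[ 0.8916  0.4527 -0.0004]
 [ 0.4527 -0.8916  0.0016]
 [ 0.0003 -0.0016 -1.    ]]
```

```bash
python3 - <<'E'
from h import *
Rt=tgt(6.9,35);z=Rt.as_matrix()[:,2];P=np.array([.4959,.0398,.06])
print(P-.12*z); move(P-.14*z+[0,0,.06],Rt)
E
```

```text
[0.4276 0.0315 0.1583]
xyz cm [ 38.4627 -41.2967   1.5558] dr [-1.0339  5.7725  3.2271]
```

Emit:
{"name": "send_rows", "arguments": {"dr": [[0,0,0],[0,0,0.4],[0,0,1],[0,0,1.7],[0,0,2.4],[0,0,3],[0,0,3.3],[0,0,3.3]], "xyz": [[2,-2,0],[6,-6,0],[10,-10.5,0],[14,-15,0],[18,-19.5,0],[22,-24,0],[25,-27,0],[26,-28,0]], "jaw": [100,100,100,100,100,100,100,100]}}

```text
time_s: 1.1
eef_pos: [0.3656, -0.1434, 0.2501]
eef_rot: [-0.0, 0.998, 0.064, -0.0]
wrist_force: [0.2, -0.1, 0.7]
opening: 1.001
grasp_force: 0.0
```

```bash
python3 - <<'E'
from h import *
Rt=tgt(6.9,35);z=Rt.as_matrix()[:,2];P=np.array([.4959,.0398,.06])
print(pose()[0],ctrl.get_obs()['time_s']); move(P-.14*z+[0,0,.05],Rt)
E
```

```text
[ 0.3656 -0.1434  0.2501] 1.1
xyz cm [  7.2272 -16.5681   2.5459] dr [-0.0219  5.8335  0.0645]
```

Emit:
{"name": "send_rows", "arguments": {"dr": [[0,1,0],[0,2,0],[0,3,0],[0,4,0],[0,5,0],[0,5.83,0.06],[0,5.83,0.06],[0,5.83,0.06]], "xyz": [[1,-2.5,0],[2.5,-5.5,0.5],[4,-9,1],[5.5,-12.5,1.5],[6.5,-15,2],[7.2,-16.6,2.5],[7.2,-16.6,2.5],[7.2,-16.6,2.5]], "jaw": [100,100,100,100,100,100,100,100]}}

```text
time_s: 2.1
eef_pos: [0.4167, 0.0272, 0.2261]
eef_rot: [-0.018, 0.952, 0.056, 0.3]
wrist_force: [-0.4, -0.5, 1.2]
opening: 0.999
grasp_force: 0.0
```

```bash
python3 - <<'E'
from h import *
import cv2
c=ctrl.calibration('wrist');im=ctrl.camera('wrist');cv2.imwrite('pics/w1.png',im[:,:,::-1]);np.savez('w1.npz',**c)
P=np.array([.4959,.0398,.06]);print(pose()[0],c['world_from_camera'],proj('wrist',P))
Rt=tgt(6.9,35);z=Rt.as_matrix()[:,2];move(P,Rt);move(P-.08*z,Rt)
E
```

```text
[0.4169 0.0271 0.2262] [[ 0.1193  0.9405 -0.3181  0.4061]
 [-0.9929  0.1127 -0.0391  0.024 ]
 [-0.0009  0.3205  0.9473  0.3689]
 [ 0.      0.      0.      1.    ]] [318.2097 255.775 ]
xyz cm [-2.9766 -0.3264 18.2048] dr [ 0.0118  0.0065 -0.0263]
xyz cm [-2.982  -0.3165 10.2048] dr [ 0.0118  0.0065 -0.0263]
```

View pics/w1.png

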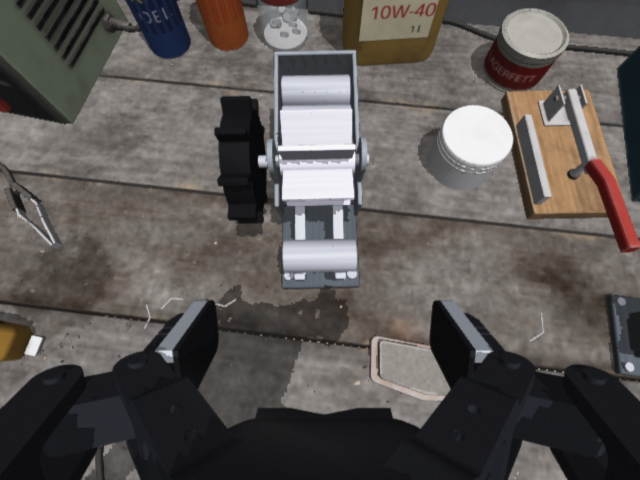

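The wrist view shows the pin at (282..357, 240..273), centre about (320,256). The top-view estimate projects to (318,256), so they agree. The approach is clear, so I'll descend.

Emit:
{"name": "send_rows", "arguments": {"dr": [[0,0,0],[0,0,0],[0,0,0],[0,0,0],[0,0,0],[0,0,0],[0,0,0],[0,0,0]], "xyz": [[-1.5,-0.3,2],[-3,-0.3,5],[-3,-0.3,9],[-3,-0.3,12.5],[-3,-0.3,15],[-3,-0.3,17],[-3,-0.3,18.4],[-3,-0.3,18.4]], "jaw": [100,100,100,100,100,100,100,100]}}

```text
time_s: 3.15
eef_pos: [0.497, 0.0405, 0.0565]
eef_rot: [-0.019, 0.952, 0.056, 0.299]
wrist_force: [-0.4, -0.7, 0.3]
opening: 0.999
grasp_force: 0.0
```

Emit:
{"name": "send_rows", "arguments": {"dr": [[0,0,0],[0,0,0],[0,0,0],[0,0,0],[0,0,0],[0,0,0],[0,0,0],[0,0,0]], "xyz": [[0,0,0],[0,0,0],[0,0,0],[0,0,0],[0,0,0],[0,0,0],[0,0,0],[0,0,0]], "jaw": [90,82,76,70,60,50,50,50]}}

```text
time_s: 4.15
eef_pos: [0.4968, 0.0409, 0.0584]
eef_rot: [-0.018, 0.952, 0.056, 0.301]
wrist_force: [-5.3, -1.8, 8.5]
opening: 0.742
grasp_force: 62.7
```

```bash
python3 - <<'E'
from h import *
p,r=pose();o=ctrl.get_obs();print(p,o['opening'],o['grasp_force'],o['wrist_force'])
for d in[(-.006,0,.03),(-.04,-.005,.09)]:move(p+np.array(d),r)
V=np.array([.466,-.285,.057]);P=np.array([.4959,.0398,.06])
off=r.inv().apply(P-p);print(off)
E
```

```text
[0.4968 0.0409 0.0584] 0.7424577795320091 62.693238258361816 [-5.2979 -1.7724  8.5398]
xyz cm [ 1.2372 -0.0733 -2.7971] dr [0. 0. 0.]
xyz cm [ 1.8759  0.0174 -9.6815] dr [0. 0. 0.]
[ 0.0001  0.0009 -0.0019]
```

Emit:
{"name": "send_rows", "arguments": {"dr": [[0,0,0],[0,0,0],[0,0,0],[0,0,0],[0,0,0],[0,0,0],[0,0,0],[0,0,0]], "xyz": [[0.4,0,-0.9],[0.8,0,-1.9],[1.2,0,-2.8],[1.4,0,-4.5],[1.6,0,-6.5],[1.8,0,-9],[2,0,-12],[2,0,-13]], "jaw": [50,50,50,50,50,50,50,50]}}

```text
time_s: 5.15
eef_pos: [0.4383, 0.0338, 0.1768]
eef_rot: [-0.018, 0.952, 0.056, 0.301]
wrist_force: [-1.0, 0.1, -1.0]
opening: 0.741
grasp_force: 67.3
```

```bash
python3 - <<'E'
from h import *
p,r=pose();o=ctrl.get_obs();print(p,o['opening'],o['grasp_force'],o['wrist_force'])
V=np.array([.466,-.285,.057]);off=np.array([.0001,0,-.0019]);Rt=tgt(.4,35)
move(V+[0,0,.10]-Rt.apply(off),Rt)
E
```

```text
[0.4383 0.0338 0.1768] 0.741154694133581 67.28848814964294 [-0.9721  0.0726 -0.9586]
xyz cm [-1.976  32.0004  1.2307] dr [-0.6112 -0.017   0.8699]
```

Emit:
{"name": "send_rows", "arguments": {"dr": [[0,0,0],[-0.1,0,0.1],[-0.2,0,0.25],[-0.3,0,0.4],[-0.4,0,0.6],[-0.5,0,0.75],[-0.61,-0.02,0.87],[-0.61,-0.02,0.87]], "xyz": [[-0.2,2.5,0],[-0.5,7,0.2],[-0.8,12,0.4],[-1.1,17,0.6],[-1.4,22,0.8],[-1.7,27,1],[-2,31,1.2],[-2,32,1.2]], "jaw": [50,50,50,50,50,50,50,50]}}

```text
time_s: 6.15
eef_pos: [0.4665, -0.287, 0.1533]
eef_rot: [-0.001, 0.954, 0.002, 0.299]
wrist_force: [-0.7, 0.1, -1.2]
opening: 0.737
grasp_force: 67.1
```

```bash
python3 - <<'E'
from h import *
import cv2
V=np.array([.466,-.285,.057]);off=np.array([.0001,0,-.0019]);Rt=tgt(.4,35)
c=ctrl.calibration('wrist');im=ctrl.camera('wrist');cv2.imwrite('pics/w2.png',im[:,:,::-1])
p,r=pose();print(p,proj('wrist',V+[0,0,-.021]),proj('wrist',p))
# groove ends and base corners predicted
for d in[(0,.018,-.021),(0,-.018,-.021),(-.024,.018,.003),(-.024,-.018,.003),(.024,.018,.003),(-.038,.03,-.049),(.038,.03,-.049)]:print(d,proj('wrist',V+d))
move(V+[0,0,.02]-Rt.apply(off),Rt);move(V-Rt.apply(off),Rt)
E
```

```text
[ 0.4666 -0.2868  0.1534] [318.9073 347.2447] [319.5154 333.6088]
(0, 0.018, -0.021) [292.9763 347.053 ]
(0, -0.018, -0.021) [344.8518 347.4365]
(-0.024, 0.018, 0.003) [288.3977 386.4854]
(-0.024, -0.018, 0.003) [347.4569 386.9454]
(0.024, 0.018, 0.003) [291.2171 307.2565]
(-0.038, 0.03, -0.049) [277.9961 402.3515]
(0.038, 0.03, -0.049) [282.5008 298.9552]
xyz cm [-4.4255 -0.1768  6.4296] dr [ 0.0008  0.0284 -0.0193]
xyz cm [-5.5678 -0.1746  8.0713] dr [ 0.0008  0.0284 -0.0193]
```

View pics/w2.png

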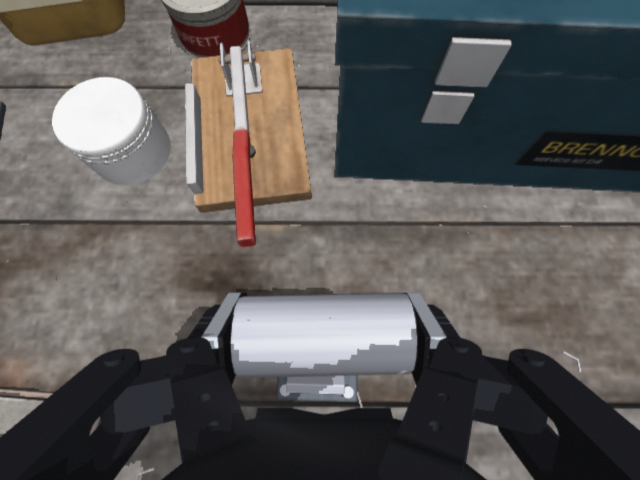

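The vee's base corners show at (277,400) and (357,402), against (278,402) predicted. The pin is centred in the grip at about (323,333), which puts it 1.4 mm toward -y. I'll lower it.

Emit:
{"name": "send_rows", "arguments": {"dr": [[0,0,0],[0,0,0],[0,0,0],[0,0,0],[0,0,0],[0,0,0],[0,0,0],[0,0,0]], "xyz": [[-0.8,-0.3,1.2],[-2,-0.3,2.9],[-3.2,-0.3,4.7],[-4.2,-0.3,6.1],[-4.9,-0.3,7.1],[-5.25,-0.3,7.6],[-5.4,-0.3,7.8],[-5.4,-0.3,7.8]], "jaw": [50,50,50,50,50,50,50,50]}}

```text
time_s: 7.2
eef_pos: [0.4672, -0.2813, 0.0587]
eef_rot: [-0.002, 0.954, 0.003, 0.299]
wrist_force: [-1.3, -1.2, -1.1]
opening: 0.737
grasp_force: 67.1
```

Emit:
{"name": "send_rows", "arguments": {"dr": [[0,0,0],[0,0,0],[0,0,0],[0,0,0],[0,0,0],[0,0,0],[0,0,0],[0,0,0]], "xyz": [[-0.03,0,0.04],[-0.06,0,0.08],[-0.09,0,0.12],[-0.11,0,0.16],[-0.11,0,0.16],[-0.11,0,0.16],[-0.11,0,0.16],[-0.11,0,0.16]], "jaw": [50,50,50,50,50,50,50,50]}}

```text
time_s: 8.2
eef_pos: [0.4672, -0.2818, 0.0568]
eef_rot: [-0.002, 0.954, 0.003, 0.3]
wrist_force: [1.3, -0.5, 0.9]
opening: 0.742
grasp_force: 67.1
```

Emit:
{"name": "send_rows", "arguments": {"dr": [[0,0,0],[0,0,0],[0,0,0],[0,0,0],[0,0,0],[0,0,0],[0,0,0],[0,0,0]], "xyz": [[0,0,0.04],[0,0,0.08],[0,0,0.12],[0,0,0.12],[0,0,0.12],[0,0,0.12],[0,0,0.12],[0,0,0.12]], "jaw": [50,50,50,50,50,50,50,50]}}

```text
time_s: 9.2
eef_pos: [0.4676, -0.2818, 0.0563]
eef_rot: [-0.002, 0.954, 0.003, 0.3]
wrist_force: [-9.8, 3.7, 15.8]
opening: 0.741
grasp_force: 69.5
```

Fz is up about 17 N, so the pin is seated. I'll release and back off along the tool axis.

Emit:
{"name": "send_rows", "arguments": {"dr": [[0,0,0],[0,0,0],[0,0,0],[0,0,0],[0,0,0],[0,0,0],[0,0,0],[0,0,0]], "xyz": [[0,0,0],[0,0,0],[0,0,0],[0,0,0],[0,0,0],[0,0,0],[0,0,0],[0,0,0]], "jaw": [76,80,84,88,92,96,100,100]}}

```text
time_s: 10.2
eef_pos: [0.4678, -0.2816, 0.0556]
eef_rot: [-0.002, 0.954, 0.003, 0.299]
wrist_force: [-0.8, -1.3, 0.5]
opening: 0.997
grasp_force: 0.0
```

Emit:
{"name": "send_rows", "arguments": {"dr": [[0,0,0],[0,0,0],[0,0,0],[0,0,0],[0,0,0],[0,0,0],[0,0,0],[0,0,0]], "xyz": [[0,0,-0.5],[0,0,-1.5],[0,0,-3],[0,0,-5],[0,0,-8],[0,0,-11],[0,0,-13],[0,0,-13]], "jaw": [100,100,100,100,100,100,100,100]}}

```text
time_s: 11.2
eef_pos: [0.3932, -0.2835, 0.1639]
eef_rot: [0.0, 0.954, 0.003, 0.3]
wrist_force: [0.3, 0.2, 0.1]
opening: 1.0
grasp_force: 0.0
```

```bash
python3 - <<'E'
from h import *
import cv2
print(pose()[0]);V=np.array([.466,-.285,.057]);print(proj('wrist',V),proj('wrist',V+[0,.032,0]),proj('wrist',V-[0,.032,0]))
w=ctrl.camera('wrist')[:,:,::-1][200:480,120:520];t=ctrl.camera('top')[:,:,::-1][180:280,240:320]
c=np.zeros((500,800,3),np.uint8);c[:280,:400]=w;c[:500,400:]=cv2.resize(t,(400,500),interpolation=cv2.INTER_CUBIC);cv2.imwrite('pics/c2.png',c)
E
```

```text
[ 0.3932 -0.2835  0.1639]
[323.8952 242.3094] [280.145  241.9755] [367.6513 242.6434]
```

View pics/c2.png

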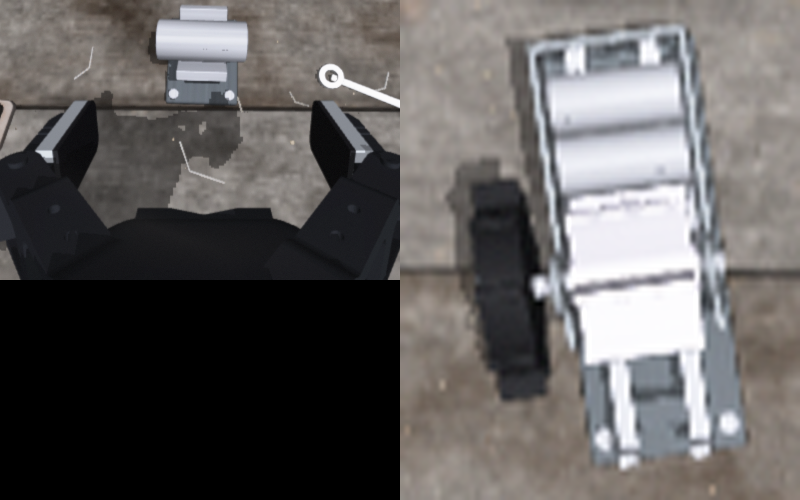

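In the wrist crop the pin rests in the vee at x 156..247, against a block at 180..227, so it's centred to within about 1.5 mm. In the top crop the rack's stop is empty. Next I'll locate the axle, then look closely at the thumbwheel from above with the tool turned 90°.

```bash
python3 - <<'E'
from h import *
f=lambda x,y:(240+x/6,180+y/6)
S=np.array([.4959,.0398,.06]);Rz=R.from_euler('z',6.9,degrees=True)
for u in[(165,345),(382,315)]:P=ray('top',f(*u),.107);print('stub',P,Rz.inv().apply(P-S))
for u in[(88,215),(148,210),(120,478),(178,470)]:print('wheel',Rz.inv().apply(ray('top',f(*u),.11)-S))
print(ctrl.get_obs()['q'])
c=Rz.apply([.06,.058,0])+S;c[2]=.107;print('axis',c)
move([.48,-.05,.28],tgt(50,10))
E
```

```text
stub [0.5551 0.0943 0.107 ] [0.0653 0.047  0.047 ]
stub [0.5678 0.0093 0.107 ] [ 0.0677 -0.0389  0.047 ]
wheel [0.1194 0.0716 0.05  ]
wheel [0.1187 0.048  0.05  ]
wheel [0.0153 0.0694 0.05  ]
wheel [0.0159 0.0466 0.05  ]
[-1.24   -0.1265  2.2419  0.728   0.9517 -0.0884]
axis [0.5485 0.1046 0.107 ]
xyz cm [ 13.9425 -23.1963  -4.6036] dr [ 3.1712 -3.8822 -7.7067]
```

Emit:
{"name": "send_rows", "arguments": {"dr": [[0.4,-0.5,-0.9],[0.8,-1,-1.9],[1.2,-1.5,-2.9],[1.6,-2,-3.9],[2.1,-2.5,-4.9],[2.5,-3,-5.9],[2.9,-3.5,-6.9],[3.17,-3.88,-7.7]], "xyz": [[0,0,-2],[1,-2,-4],[3,-5.5,-5],[6,-9.5,-5.4],[9,-14,-5.2],[11.5,-18.5,-5],[13.2,-22,-4.7],[13.9,-23.2,-4.6]], "jaw": [100,80,60,40,20,14,14,14]}}

```text
time_s: 12.3
eef_pos: [0.4804, -0.0472, 0.2792]
eef_rot: [-0.038, 0.901, 0.424, 0.078]
wrist_force: [-0.1, 0.3, 0.2]
opening: 0.136
grasp_force: 0.0
```

```bash
python3 - <<'E'
from h import *
o=ctrl.get_obs();print(o['eef_pos'],o['q'],o['opening'])
move([.5554,.09,.26],tgt(96.9,0))
E
```

```text
[ 0.4804 -0.0472  0.2792] [-0.4543 -0.1162  1.8626  0.1736  1.3593  0.2036] 0.13571168982103138
xyz cm [14.7809 -2.9631  4.5577] dr [ 0.6544 -1.5787 -7.7317]
```

Emit:
{"name": "send_rows", "arguments": {"dr": [[0.08,-0.2,-0.95],[0.16,-0.4,-1.9],[0.24,-0.6,-2.9],[0.33,-0.8,-3.9],[0.41,-1,-4.9],[0.5,-1.2,-5.9],[0.58,-1.4,-6.9],[0.65,-1.58,-7.73]], "xyz": [[1,0,0],[3,-0.5,0.5],[5.5,-1,1.2],[8,-1.5,2],[10.5,-2,3],[12.5,-2.5,3.8],[14.2,-2.9,4.4],[14.8,-3,4.6]], "jaw": [14,14,14,14,14,14,14,14]}}

```text
time_s: 13.3
eef_pos: [0.5553, 0.0889, 0.2582]
eef_rot: [-0.0, 0.664, 0.748, -0.0]
wrist_force: [0.1, 0.6, -0.6]
opening: 0.14
grasp_force: 0.0
```

Emit:
{"name": "send_rows", "arguments": {"dr": [[0,0,0],[0,0,0],[0,0,0],[0,0,0],[0,0,0],[0,0,0],[0,0,0],[0,0,0]], "xyz": [[0,0,0],[0,0,0],[0,0,0],[0,0,0],[0,0,0],[0,0,0],[0,0,0],[0,0,0]], "jaw": [14,14,14,14,14,14,14,14]}}

```text
time_s: 14.3
eef_pos: [0.5555, 0.0872, 0.2604]
eef_rot: [0.001, 0.666, 0.746, 0.001]
wrist_force: [-0.2, 0.4, 0.6]
opening: 0.138
grasp_force: 0.0
```

```bash
python3 - <<'E'
from h import *
import cv2
o=ctrl.get_obs();print(o['eef_pos'],o['q'],o['opening'])
C=ctrl.calibration('wrist');print(C['world_from_camera'])
im=ctrl.camera('wrist')[:,:,::-1];cv2.imwrite('pics/w3raw.png',im)
A=np.array([.5554,.1059,.1084]);Rz=R.from_euler('z',6.9,degrees=True)
for d in[(0,.011,0),(0,.011,.052),(0,.011,.041),(-.052,.011,0),(.052,.011,0)]:print(d,proj('wrist',A+Rz.apply(d)))
g=np.clip(im.astype(float)*1.0,0,255); g=255*(g/255)**.45
cv2.imwrite('pics/w3.png',g.astype(np.uint8))
E
```

```text
[0.5555 0.0872 0.2604] [-0.0552  0.1423  1.6302 -0.0003  1.3665 -0.1683] 0.1375221009001234
[[ 0.9934 -0.1099 -0.0331  0.5493]
 [ 0.1147  0.954   0.2769  0.1559]
 [ 0.0012 -0.2788  0.9603  0.385 ]
 [ 0.      0.      0.      1.    ]]
(0, 0.011, 0) [323.5511 189.9761]
(0, 0.011, 0.052) [323.6311 201.7366]
(0, 0.011, 0.041) [323.6114 198.8358]
(-0.052, 0.011, 0) [255.8554 190.3526]
(0.052, 0.011, 0) [391.2575 189.5996]
```

View pics/w3.png

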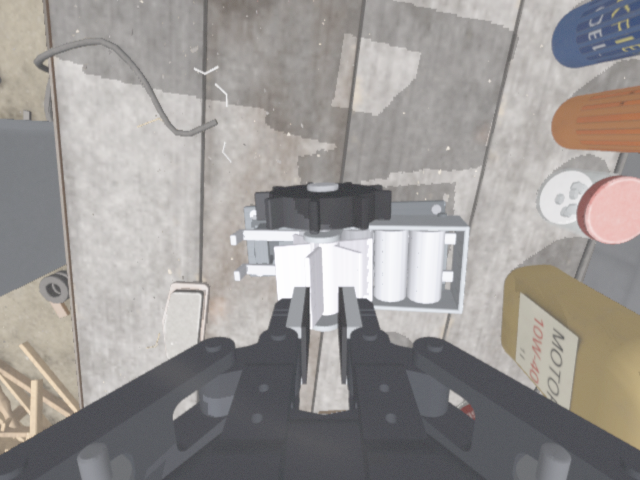

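The wheel sits at (256..390,183..230) with its axle at (323,186), as predicted. Now I'll enhance the ribs.

```bash
python3 - <<'E'
import cv2,numpy as np
im=cv2.imread('pics/w3raw.png')[175:240,245:401]
g=cv2.resize(im,None,fx=5,fy=5,interpolation=cv2.INTER_CUBIC).astype(float)
g=np.clip(g*3.5,0,255).astype(np.uint8);cv2.imwrite('pics/w3c.png',g)
E
```

```text
(no output)
```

View pics/w3c.png

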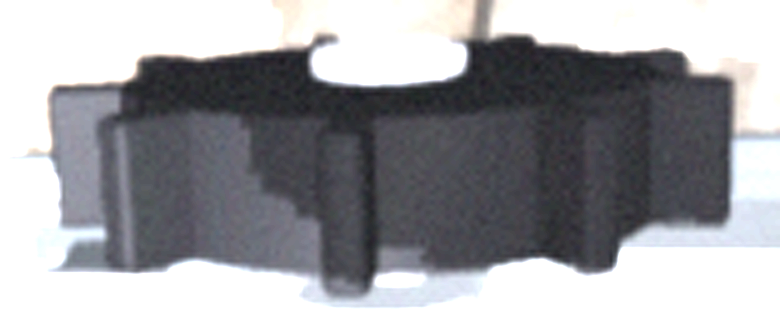

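Rib tops are at crop x of about 115, 347 and 600. That puts the ribs about -47°, -7° and +33° from the top, which fits the 40° pitch. I'll straddle the -47° rib with the slightly open fingers and swing about the axle.

```bash
cat >>h.py <<'E'
A=np.array([.5554,.1059,.1084]);Rz=R.from_euler('z',6.9,degrees=True)
def wp(phi,rad):
    s,c=np.sin(np.radians(phi)),np.cos(np.radians(phi));n=np.array([s,0,c])
    M=np.array([[0,1,0],[c,0,-s],-n]).T
    return A+Rz.apply(rad*n),Rz*R.from_matrix(M)
def phi():
    p,r=pose();z=Rz.inv().apply(-r.as_matrix()[:,2]);d=Rz.inv().apply(p-A)
    print('tilt',np.degrees(np.arctan2(z[0],z[2])),'phi',np.degrees(np.arctan2(d[0],d[2])),'rad',np.hypot(d[0],d[2]),'y',d[1])
E
python3 - <<'E'
from h import *
phi();move(*wp(-47,.12));move(*wp(-47,.064))
E
```

```text
tilt -0.1398909176257084 phi -0.8117194277635781 rad 0.15204179710607188 y -0.018594061195178334
xyz cm [ 1.802  -8.5913  6.9964] dr [-7.81    0.0352 -0.0628]
xyz cm [ 1.8347 -4.5052 10.8255] dr [-7.81    0.0352 -0.0628]
```

Emit:
{"name": "send_rows", "arguments": {"dr": [[-1,0,0],[-2,0,0],[-3,0,0],[-4,0,0],[-5,0,0],[-6,0,0],[-7,0,0],[-7.8,0,0]], "xyz": [[0.5,-2,0],[1,-4,0.5],[1.5,-6,1],[1.8,-7.5,2],[1.8,-8.6,3.5],[1.8,-8.6,5],[1.8,-8.6,6.5],[1.8,-8.6,7]], "jaw": [14,14,14,14,14,14,14,14]}}

```text
time_s: 15.35
eef_pos: [0.4672, 0.0952, 0.1891]
eef_rot: [0.266, 0.611, 0.684, 0.297]
wrist_force: [0.8, -0.0, 0.2]
opening: 0.137
grasp_force: 0.0
```

```bash
python3 - <<'E'
from h import *
import cv2
phi();print(ctrl.get_obs()['q']);move(*wp(-47,.064))
im=ctrl.camera('wrist')[:,:,::-1];cv2.imwrite('pics/w4.png',np.clip(im.astype(float)*2.5,0,255).astype(np.uint8))
for d in(-47,-7,33):print(d,[proj('wrist',A+Rz.apply([.052*np.sin(np.radians(d)),y,.052*np.cos(np.radians(d))])) for y in(.011,-.011)])
E
```

```text
tilt -47.016684905106835 phi -47.73724025206884 rad 0.12005373081043538 y 2.2766794607837423e-07
[-0.1951 -0.4298  2.492   0.6816  0.3579 -0.8639]
xyz cm [0.0379 0.1527 5.6043] dr [ 0.0029  0.0634 -0.0436]
-47 [array([327.6827, 246.6601]), array([327.6991, 283.4991])]
-7 [array([384.5964, 240.3105]), array([382.9824, 275.3625])]
33 [array([403.8206, 227.2952]), array([401.9154, 258.4783])]
```

View pics/w4.png

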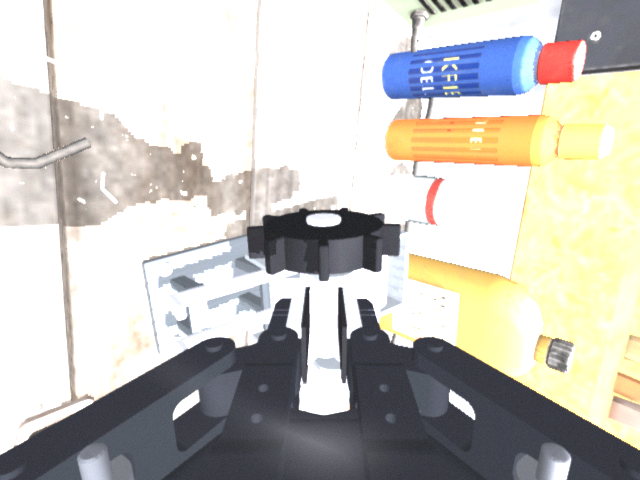

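The view shows the target rib at column 323, midway between the fingers (308 and 340). I can go straight in.

Emit:
{"name": "send_rows", "arguments": {"dr": [[0,0,0],[0,0,0],[0,0,0],[0,0,0],[0,0,0],[0,0,0],[0,0,0],[0,0,0]], "xyz": [[0,0,1],[0,0,2],[0,0,3],[0,0,4],[0,0,4.8],[0,0,5.3],[0,0,5.6],[0,0,5.6]], "jaw": [14,14,14,14,14,14,14,14]}}

```text
time_s: 16.4
eef_pos: [0.5092, 0.1001, 0.1522]
eef_rot: [0.265, 0.611, 0.684, 0.297]
wrist_force: [-1.3, 0.6, 0.3]
opening: 0.132
grasp_force: 0.0
```

```bash
python3 - <<'E'
from h import *
phi();print(ctrl.get_obs()['wrist_force'])
for a in range(-44,-2,6):print(a);move(*wp(a,.064))
E
```

```text
tilt -46.93739705524879 phi -46.80112103506129 rad 0.06392387856438869 y -0.0002087516965928572
[-1.2838  0.6449  0.2707]
-44
xyz cm [0.0223 0.3127 0.0007] dr [ 0.4897  0.0489 -0.0438]
-38
xyz cm [0.0256 0.979  0.07  ] dr [ 1.4897  0.0465 -0.0463]
-32
xyz cm [0.0292 1.6344 0.2085] dr [ 2.4897  0.0441 -0.0488]
-26
xyz cm [0.0332 2.2717 0.4148] dr [ 3.4897  0.0416 -0.0512]
-20
xyz cm [0.0373 2.884  0.6866] dr [ 4.4897  0.039  -0.0535]
-14
xyz cm [0.0416 3.4645 1.0209] dr [ 5.4897  0.0364 -0.0557]
-8
xyz cm [0.0461 4.0068 1.4141] dr [ 6.4897  0.0336 -0.0578]
```

Emit:
{"name": "send_rows", "arguments": {"dr": [[0.49,0,0],[1.49,0,0],[2.49,0,0],[3.49,0,0],[4.49,0,0],[5.49,0,0],[6.49,0,0],[6.49,0,0]], "xyz": [[0,0.3,0],[0,1,0.07],[0,1.63,0.2],[0,2.27,0.4],[0,2.9,0.7],[0,3.46,1],[0,4,1.4],[0,4,1.4]], "jaw": [14,14,14,14,14,14,14,14]}}

```text
time_s: 17.4
eef_pos: [0.5357, 0.1028, 0.1671]
eef_rot: [0.037, 0.664, 0.745, 0.04]
wrist_force: [-40.3, -8.9, 20.3]
opening: 0.141
grasp_force: 24.8
```

```bash
python3 - <<'E'
from h import *
import cv2
phi();print(ctrl.get_obs()['wrist_force'])
for a in (-4,0,4,8,12,16,20):print(a);move(*wp(a,.064))
cv2.imwrite('pics/s1.png',ctrl.camera('scene')[:,:,::-1]);cv2.imwrite('pics/w5.png',ctrl.camera('wrist')[:,:,::-1]);cv2.imwrite('pics/t5.png',ctrl.camera('top')[:,:,::-1])
E
```

```text
tilt -6.240830260094701 phi -18.736183524259705 rad 0.06197402169790828 y -0.0007398487414094089
[-40.3117  -8.9217  20.3478]
-4
xyz cm [ 0.0821  1.5907 -0.3447] dr [ 0.3736  0.027  -0.0552]
0
xyz cm [ 0.0847  2.0362 -0.3117] dr [ 1.0402  0.0251 -0.0562]
4
xyz cm [ 0.0874  2.4782 -0.2477] dr [ 1.7069  0.0231 -0.057 ]
8
xyz cm [ 0.0902  2.9148 -0.1529] dr [ 2.3735  0.0212 -0.0579]
12
xyz cm [ 0.093   3.3437 -0.028 ] dr [ 3.0402  0.0192 -0.0587]
16
xyz cm [0.0959 3.7628 0.1265] dr [ 3.7069  0.0171 -0.0594]
20
xyz cm [0.0988 4.1701 0.31  ] dr [ 4.3735  0.0151 -0.0602]
```

The swing met 40 N at φ≈-19°, so I'll stop and look.

```bash
python3 - <<'E'
import cv2,numpy as np
w=cv2.imread('pics/w5.png')[140:400,200:480];s=cv2.imread('pics/s1.png')[160:310,200:360];t=cv2.imread('pics/t5.png')[180:280,240:320]
c=np.zeros((600,800,3),np.uint8)
c[:390,:420]=cv2.resize(np.clip(w.astype(float)*2,0,255).astype(np.uint8),(420,390),interpolation=cv2.INTER_CUBIC)
c[:475,425:800]=cv2.resize(t,(375,475),interpolation=cv2.INTER_CUBIC)
c[395:595,:213]=cv2.resize(s,(213,200))
cv2.imwrite('pics/c5.png',c)
E
```

```text
(no output)
```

View pics/c5.png

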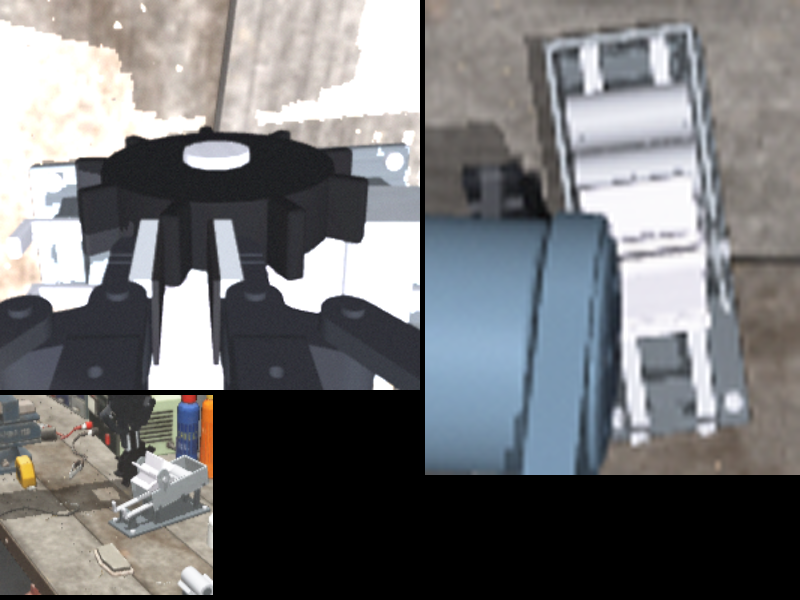

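Emit:
{"name": "send_rows", "arguments": {"dr": [[0,0,0],[0,0,0],[0,0,0],[0,0,0],[0,0,0],[0,0,0],[0,0,0],[0,0,0]], "xyz": [[0,0,0],[0,0,0],[0,0,0],[0,0,0],[0,0,0],[0,0,0],[0,0,0],[0,0,0]], "jaw": [14,14,14,14,14,14,14,14]}}

```text
time_s: 18.55
eef_pos: [0.5356, 0.1027, 0.1672]
eef_rot: [0.039, 0.665, 0.745, 0.041]
wrist_force: [-36.1, -9.0, 14.0]
opening: 0.134
grasp_force: 20.8
```

```bash
python3 - <<'E'
from h import *
phi();o=ctrl.get_obs();print(o['wrist_force'],o['torque'],o['q'],o['dq'],o['joint_efforts'],o['grasp_force'])
E
```

```text
tilt -6.479438335972116 phi -18.873888263184906 rad 0.06209363416001022 y -0.0007668016313610417
[-36.0647  -8.978   14.0265] [-1.4128  5.8285  0.0449] [-0.0364  0.136   1.8423  0.0167  1.0511 -0.158 ] [ 0.0003 -0.0002 -0.      0.0014  0.0032 -0.0008] [  0.9123 -37.657  -46.8627   2.8757 -11.0629   0.1611] 20.820248499512672
```

The load is static at 36 N. My guess is that the uphill fingertip is bearing on the drum, because the tool tilted faster than it travelled. I'll back off, pull out, and look where the rib stands.

Emit:
{"name": "send_rows", "arguments": {"dr": [[0,0,0],[0,0,0],[0,0,0],[0,0,0],[0,0,0],[0,0,0],[0,0,0],[0,0,0]], "xyz": [[0,-0.4,-0.1],[0,-0.8,-0.2],[0,-1.1,-0.4],[0,-1.2,-1],[0,-1.2,-2],[0,-1.2,-3],[0,-1.2,-4],[0,-1.2,-4]], "jaw": [14,14,14,14,14,14,14,14]}}

```text
time_s: 19.55
eef_pos: [0.5296, 0.1022, 0.2111]
eef_rot: [0.048, 0.664, 0.744, 0.053]
wrist_force: [-0.2, -0.5, 0.2]
opening: 0.139
grasp_force: 0.0
```

```bash
python3 - <<'E'
from h import *
import cv2
phi();o=ctrl.get_obs();print(o['wrist_force'])
im=ctrl.camera('wrist')[:,:,::-1];cv2.imwrite('pics/w6raw.png',im)
for d in(-65,-47,-25,-7,15,33):print(d,[proj('wrist',A+Rz.apply([.052*np.sin(np.radians(d)),y,.052*np.cos(np.radians(d))])) for y in(.011,-.011)])
im=im[140:340,220:440]
cv2.imwrite('pics/w6.png',np.clip(cv2.resize(im,None,fx=3,fy=3,interpolation=cv2.INTER_CUBIC).astype(float)*2.5,0,255).astype(np.uint8))
E
```

```text
tilt -8.15695878627329 phi -14.216343256621721 rad 0.10598553194080595 y -0.0006238405276120951
[-0.1934 -0.5085  0.1546]
-65 [array([265.5586, 240.0589]), array([267.4193, 275.5023])]
-47 [array([282.035 , 246.0758]), array([283.5029, 283.3648])]
-25 [array([313.6093, 251.1301]), array([314.144 , 289.9811])]
-7 [array([344.7104, 252.3149]), array([344.254 , 291.5723])]
15 [array([381.105, 249.703]), array([379.5142, 288.2542])]
33 [array([403.7947, 244.8304]), array([401.5842, 281.9692])]
```

View pics/w6.png

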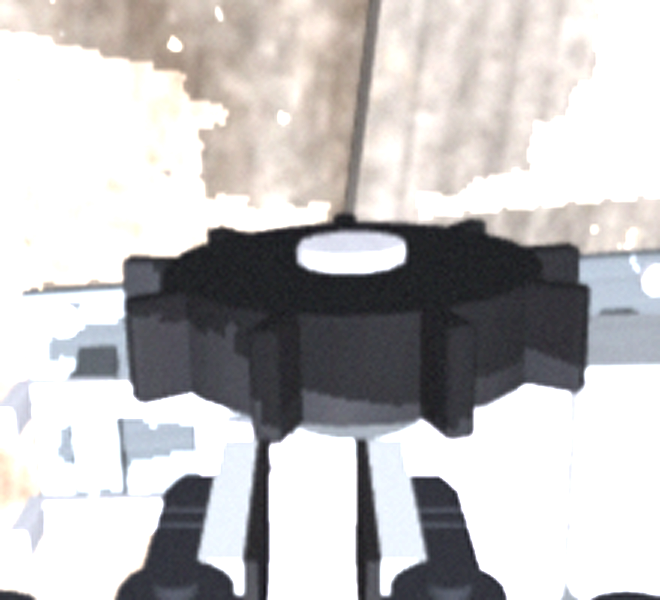

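Two ribs show at full-image columns 312 and 373, so the straddled rib is now at about -27° and the wheel has turned roughly 20°. I'll re-engage radially, slightly farther out, and push in small steps.

```bash
python3 - <<'E'
from h import *
move(*wp(-27.5,.095));move(*wp(-27.5,.066))
E
```

```text
xyz cm [ 0.0427 -1.9708  1.5007] dr [-3.2367  0.0304 -0.0651]
xyz cm [ 0.0551 -1.0066  4.2357] dr [-3.2367  0.0304 -0.0651]
```

Emit:
{"name": "send_rows", "arguments": {"dr": [[-1,0,0],[-2,0,0],[-3.2,0,0],[-3.24,0,0],[-3.24,0,0],[-3.24,0,0],[-3.24,0,0],[-3.24,0,0]], "xyz": [[0,-0.7,0],[0,-1.4,0.5],[0,-2,1.2],[0,-2,1.5],[0,-1.7,2.4],[0,-1.3,3.4],[0,-1,4.2],[0,-1,4.2]], "jaw": [14,14,14,14,14,14,14,14]}}

```text
time_s: 20.6
eef_pos: [0.5256, 0.1018, 0.1661]
eef_rot: [0.158, 0.647, 0.725, 0.176]
wrist_force: [0.5, 0.1, 0.8]
opening: 0.137
grasp_force: 0.0
```

```bash
python3 - <<'E'
from h import *
phi();print(ctrl.get_obs()['wrist_force'])
for a in (-24,-20,-16,-12):print(a);move(*wp(a,.066))
E
```

```text
tilt -27.370495689844724 phi -27.50325499467294 rad 0.06505534793267291 y -0.0004986421265795683
[0.4855 0.0534 0.7581]
-24
xyz cm [ 0.052   0.4028 -0.0833] dr [ 0.5619  0.0342 -0.0586]
-20
xyz cm [ 0.0549  0.8614 -0.0401] dr [ 1.2285  0.0321 -0.0598]
-16
xyz cm [0.0579 1.316  0.0349] dr [ 1.8952  0.0301 -0.0609]
-12
xyz cm [0.061  1.7641 0.1414] dr [ 2.5618  0.028  -0.062 ]
```

Emit:
{"name": "send_rows", "arguments": {"dr": [[0.2,0,0],[0.4,0,0],[0.56,0,0],[0.75,0,0],[0.9,0,0],[1.1,0,0],[1.23,0,0],[1.23,0,0]], "xyz": [[0,0.15,-0.05],[0,0.3,-0.08],[0,0.4,-0.08],[0,0.53,-0.07],[0,0.65,-0.06],[0,0.77,-0.05],[0,0.86,-0.04],[0,0.86,-0.04]], "jaw": [14,14,14,14,14,14,14,14]}}

```text
time_s: 21.6
eef_pos: [0.5299, 0.1024, 0.1691]
eef_rot: [0.114, 0.656, 0.735, 0.127]
wrist_force: [-9.4, -2.9, -0.8]
opening: 0.141
grasp_force: 4.8
```

```bash
python3 - <<'E'
from h import *
phi();o=ctrl.get_obs();print(o['wrist_force'],o['grasp_force'])
for a in (-24,-20,-16,-12):print(a);move(*wp(a,.066))
E
```

```text
tilt -19.6538073353332 phi -22.973252428781908 rad 0.06593489648984888 y -0.00038893847972416184
[-9.4124 -2.9046 -0.8091] 4.814828569069505
-24
xyz cm [ 0.0382 -0.1186  0.0013] dr [-0.7243  0.0292 -0.0566]
-20
xyz cm [ 0.0409  0.3417 -0.0176] dr [-0.0576  0.0272 -0.0576]
-16
xyz cm [ 0.0437  0.8021 -0.0043] dr [ 0.609   0.0252 -0.0585]
-12
xyz cm [0.0466 1.2606 0.0411] dr [ 1.2757  0.0231 -0.0594]
```

It's jammed at this angle even at low speed. Probably I turned too fast and the next vane caught a pin before it had rolled down. I'll turn back to the start, let the pins settle, and feed slowly.

```bash
python3 - <<'E'
from h import *
for a in (-28,-34,-40,-46,-49):print(a);move(*wp(a,.066))
E
```

```text
-28
xyz cm [ 0.0356 -0.5765  0.0522] dr [-1.3909  0.0312 -0.0556]
-34
xyz cm [ 0.0319 -1.2538  0.1881] dr [-2.3909  0.0341 -0.054 ]
-40
xyz cm [ 0.0285 -1.9132  0.3941] dr [-3.3909  0.037  -0.0523]
-46
xyz cm [ 0.0254 -2.5475  0.6679] dr [-4.3909  0.0398 -0.0504]
-49
xyz cm [ 0.024  -2.853   0.8293] dr [-4.8909  0.0412 -0.0495]
```

Emit:
{"name": "send_rows", "arguments": {"dr": [[-0.7,0,0],[-1.4,0,0],[-2.4,0,0],[-3.4,0,0],[-4,0,0],[-4.4,0,0],[-4.9,0,0],[-4.9,0,0]], "xyz": [[0,-0.45,0],[0,-0.9,0.05],[0,-1.6,0.19],[0,-2.25,0.4],[0,-2.6,0.55],[0,-2.9,0.67],[0,-3.2,0.83],[0,-3.2,0.83]], "jaw": [14,14,14,14,14,14,14,14]}}

```text
time_s: 22.6
eef_pos: [0.5077, 0.099, 0.1551]
eef_rot: [0.281, 0.604, 0.676, 0.314]
wrist_force: [1.9, 2.8, 3.7]
opening: 0.143
grasp_force: 2.4
```

```bash
python3 - <<'E'
from h import *
phi();o=ctrl.get_obs();print(o['wrist_force'],o['grasp_force'])
for a in (-44,-40,-36,-32):print(a);move(*wp(a,.066))
E
```

```text
tilt -49.81917808108589 phi -45.86143223642632 rad 0.06709448395876644 y -0.0010762527595014712
[1.9376 2.8226 3.6974] 2.3691638745367527
-44
xyz cm [0.1094 0.2056 0.1267] dr [ 0.97    0.0666 -0.0436]
-40
xyz cm [0.1118 0.662  0.1894] dr [ 1.6367  0.0651 -0.046 ]
-36
xyz cm [0.1144 1.1129 0.2837] dr [ 2.3033  0.0635 -0.0483]
-32
xyz cm [0.1171 1.5561 0.4093] dr [ 2.97    0.0619 -0.0505]
```

Emit:
{"name": "send_rows", "arguments": {"dr": [[0.25,0,0],[0.5,0,0],[0.75,0,0],[1,0,0],[1.25,0,0],[1.5,0,0],[1.75,0,0],[2,0,0]], "xyz": [[0,0.17,0],[0,0.35,0.01],[0,0.52,0.02],[0,0.69,0.04],[0,0.86,0.06],[0,1.03,0.08],[0,1.2,0.11],[0,1.37,0.14]], "jaw": [14,14,14,14,14,14,14,14]}}

```text
time_s: 23.6
eef_pos: [0.5153, 0.1006, 0.1618]
eef_rot: [0.214, 0.631, 0.707, 0.239]
wrist_force: [-1.6, 0.1, -2.0]
opening: 0.139
grasp_force: 1.4
```

Emit:
{"name": "send_rows", "arguments": {"dr": [[0.25,0,0],[0.5,0,0],[0.75,0,0],[1,0,0],[1.25,0,0],[1.5,0,0],[1.75,0,0],[2,0,0]], "xyz": [[0,0.17,0],[0,0.35,0.01],[0,0.52,0.02],[0,0.69,0.04],[0,0.86,0.06],[0,1.03,0.08],[0,1.2,0.11],[0,1.37,0.14]], "jaw": [14,14,14,14,14,14,14,14]}}

```text
time_s: 24.6
eef_pos: [0.5256, 0.102, 0.1679]
eef_rot: [0.145, 0.65, 0.728, 0.162]
wrist_force: [-7.4, -1.9, -2.4]
opening: 0.139
grasp_force: 3.9
```

```bash
python3 - <<'E'
from h import *
phi();o=ctrl.get_obs();print(o['wrist_force'],o['grasp_force'])
E
```

```text
tilt -25.17869428593753 phi -26.82035521717006 rad 0.06665778671043458 y -0.0003084750642807466
[-7.4373 -1.8863 -2.374 ] 3.892980543896556
```

Emit:
{"name": "send_rows", "arguments": {"dr": [[0.12,0,0],[0.25,0,0],[0.38,0,0],[0.5,0,0],[0.65,0,0],[0.8,0,0],[1,0,0],[1,0,0]], "xyz": [[0,0.08,0],[0,0.17,0],[0,0.26,0.01],[0,0.35,0.01],[0,0.45,0.02],[0,0.55,0.03],[0,0.69,0.04],[0,0.69,0.04]], "jaw": [14,14,14,14,14,14,14,14]}}

```text
time_s: 25.6
eef_pos: [0.5286, 0.1025, 0.1684]
eef_rot: [0.108, 0.657, 0.736, 0.121]
wrist_force: [-20.1, -4.4, 4.9]
opening: 0.141
grasp_force: 8.9
```

```bash
python3 - <<'E'
from h import *
import cv2
phi();o=ctrl.get_obs();print(o['wrist_force'],o['grasp_force'])
cv2.imwrite('pics/s7.png',ctrl.camera('scene')[:,:,::-1]);cv2.imwrite('pics/t7.png',ctrl.camera('top')[:,:,::-1])
s=cv2.imread('pics/s7.png')[205:275,255:345];t=cv2.imread('pics/t7.png')[180:280,250:320];t5=cv2.imread('pics/t5.png')[180:280,250:320]
c=np.zeros((600,800,3),np.uint8);c[:311,:400]=cv2.resize(s,(400,311),interpolation=cv2.INTER_CUBIC);c[:570,400:799]=cv2.resize(t,(399,570),interpolation=cv2.INTER_CUBIC)
c[312:600,:201]=cv2.resize(t5,(201,288),interpolation=cv2.INTER_CUBIC)
cv2.imwrite('pics/c7.png',c)
E
```

```text
tilt -18.718544514316395 phi -24.200410937852432 rad 0.06580323954448929 y -0.000169661721229297
[-20.1093  -4.3903   4.9421] 8.92002741806209
```

View pics/c7.png

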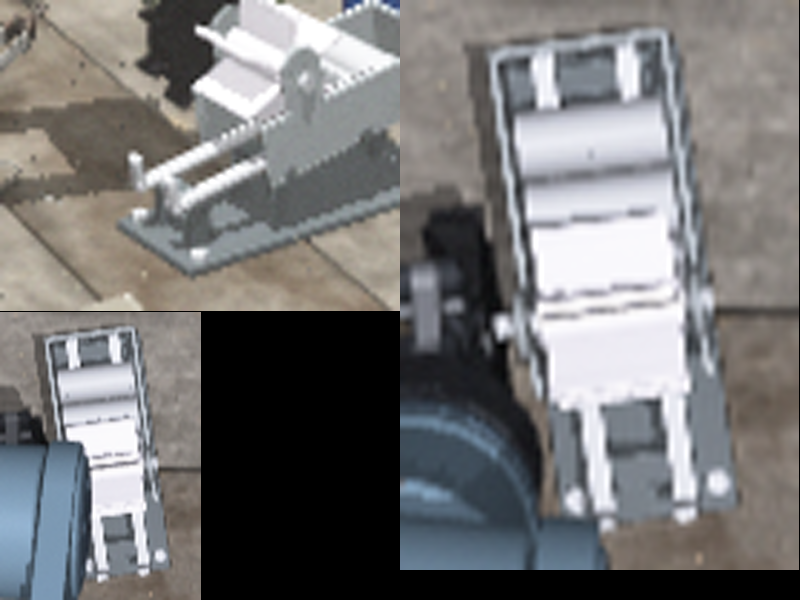

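The pins haven't come through and the wheel is held at about 20° of turn. From here I'll work from intensity profiles along the rack rather than more pictures.

```bash
python3 - <<'E'
from h import *
import cv2
S=np.array([.4959,.0398,.06])
def prof(f,xs):
    g=cv2.cvtColor(cv2.imread(f),cv2.COLOR_BGR2GRAY).astype(np.float32);o=[]
    for x in xs:
        v=[]
        for y in np.linspace(-.02,.02,9):
            P=S+Rz.apply([x,y,x*np.tan(np.radians(10))+.012]);u=proj('top',P)
            v.append(cv2.getRectSubPix(g,(1,1),tuple(map(float,u)))[0,0])
        o.append(np.mean(v))
    return np.array(o).astype(int)
xs=np.arange(.02,.185,.003)
a,b,c=[prof('pics/'+f,xs) for f in('top0.png','t5.png','t7.png')]
for r in zip((xs*1000).astype(int),a,b,c):print(*r)
E
```

```text
20 148 165 164
23 156 164 164
26 168 164 165
28 173 162 164
32 235 200 188
34 252 232 232
37 252 224 238
40 251 218 239
44 252 214 236
46 252 212 236
49 252 213 237
52 252 213 237
55 251 214 236
59 251 215 236
61 240 217 238
64 153 222 246
67 171 223 242
71 244 182 188
73 251 150 233
76 244 219 222
79 238 197 200
82 239 207 242
85 239 236 248
88 239 237 249
91 239 239 249
94 238 246 249
97 240 250 249
100 225 250 248
103 220 249 248
106 238 239 224
109 168 187 175
112 173 216 220
115 206 225 228
118 220 213 218
121 233 190 197
124 239 146 158
127 232 133 130
130 220 177 166
133 198 204 197
136 156 221 216
139 139 231 227
142 182 233 233
145 211 224 227
148 224 210 215
151 236 183 192
154 238 145 152
157 230 138 133
160 216 156 156
163 192 168 168
166 159 166 166
169 165 167 167
172 165 160 160
175 148 144 144
178 154 148 148
181 176 169 169
```

The profile shows pins 2 and 3 have moved down 11 mm, which puts the next vane's tip right on pin 2. It needs only about 2 mm more to pass. A brisker roll should get the vane in between the pins before pin 2 rolls down. I'll turn back to the start first.

Emit:
{"name": "send_rows", "arguments": {"dr": [[-0.5,0,0],[-1,0,0],[-1.7,0,0],[-2.5,0,0],[-3.3,0,0],[-4.1,0,0],[-4.8,0,0],[-5,0,0]], "xyz": [[0,-0.35,0],[0,-0.7,0.03],[0,-1.17,0.1],[0,-1.7,0.22],[0,-2.23,0.39],[0,-2.75,0.6],[0,-3.2,0.82],[0,-3.3,0.88]], "jaw": [14,14,14,14,14,14,14,14]}}

```text
time_s: 26.7
eef_pos: [0.5105, 0.1025, 0.1578]
eef_rot: [0.27, 0.605, 0.682, 0.309]
wrist_force: [4.0, 3.6, 4.1]
opening: 0.139
grasp_force: 2.7
```

```bash
python3 - <<'E'
from h import *
phi();o=ctrl.get_obs();print(o['wrist_force'],o['time_s'])
def w2(ph,t,rt=.049):
    s,c=np.sin(np.radians(ph)),np.cos(np.radians(ph))
    P,Rt=wp(t,0);n=-Rt.as_matrix()[:,2]
    return A+Rz.apply([rt*s,0,rt*c])+.019*n,Rt
for a in [(-50,-42),(-34,-32),(-18,-22),(-2,-12),(12,-2),(20,8),(24,12),(30,16)]:print(a);move(*w2(*a))
E
```

```text
tilt -48.47251612443815 phi -42.3251597270186 rad 0.06676907855908384 y 0.0020235066671439148
[4.0396 3.6249 4.1305] 26.7
(-50, -42)
xyz cm [-0.2038 -0.6308 -0.1486] dr [ 1.0787 -0.0453 -0.0295]
(-34, -32)
xyz cm [-0.1992  1.049   0.0711] dr [ 2.7453 -0.0479 -0.0255]
(-18, -22)
xyz cm [-0.1968  2.6175  0.7136] dr [ 4.412  -0.0502 -0.0213]
(-2, -12)
xyz cm [-0.197   3.9678  1.7351] dr [ 6.0787 -0.0523 -0.017 ]
(12, -2)
xyz cm [-0.1992  4.9269  2.9141] dr [ 7.7453 -0.0541 -0.0125]
(20, 8)
xyz cm [-0.2015  5.4278  3.7901] dr [ 9.412  -0.0558 -0.0079]
(24, 12)
xyz cm [-0.2028  5.6114  4.2254] dr [10.0787 -0.0563 -0.006 ]
(30, 16)
xyz cm [-0.205   5.8014  4.8395] dr [10.7453 -0.0569 -0.004 ]
```

Emit:
{"name": "send_rows", "arguments": {"dr": [[0.3,0,0],[0.6,0,0],[0.9,0,0],[1.08,0,0],[1.08,0,0],[1.08,0,0],[1.08,0,0],[1.08,0,0]], "xyz": [[-0.05,0,0],[-0.1,0,-0.05],[-0.15,0,-0.1],[-0.2,0,-0.15],[-0.2,0,-0.15],[-0.2,0,-0.15],[-0.2,0,-0.15],[-0.2,0,-0.15]], "jaw": [14,14,14,14,14,14,14,14]}}

```text
time_s: 27.7
eef_pos: [0.5084, 0.101, 0.1573]
eef_rot: [0.234, 0.62, 0.699, 0.27]
wrist_force: [1.5, -0.4, 5.8]
opening: 0.144
grasp_force: 2.5
```

```bash
cat >>h.py <<'E'
def w2(ph,t,rt=.049):
    s,c=np.sin(np.radians(ph)),np.cos(np.radians(ph))
    P,Rt=wp(t,0);n=-Rt.as_matrix()[:,2]
    return A+Rz.apply([rt*s,0,rt*c])+.019*n,Rt
def tipphi():
    p,r=pose();d=Rz.inv().apply(p+.019*r.as_matrix()[:,2]-A);print('tip phi',np.degrees(np.arctan2(d[0],d[2])),'r',np.hypot(d[0],d[2]),'y',d[1])
E
python3 - <<'E'
from h import *
phi();tipphi();o=ctrl.get_obs();print(o['wrist_force'],o['grasp_force'],o['opening'])
for a in [(-34,-32),(-18,-22),(-2,-12),(12,-2),(20,8),(24,12),(30,16)]:print(a);move(*w2(*a))
E
```

```text
tilt -41.835273670644085 phi -44.0249787908233 rad 0.0680178699154606 y 0.0008344135478333303
tip phi -44.87320447146301 r 0.04903752783601257 y 0.0009593457636471229
[ 1.5377 -0.4153  5.8229] 2.4642307226895355 0.1435174134640519
(-34, -32)
xyz cm [-0.0806  1.2526  0.0699] dr [ 1.6391 -0.0648 -0.02  ]
(-18, -22)
xyz cm [-0.0792  2.8849  0.5269] dr [ 3.3058 -0.0666 -0.0143]
(-2, -12)
xyz cm [-0.081   4.3442  1.3854] dr [ 4.9724 -0.068  -0.0085]
(12, -2)
xyz cm [-0.0851  5.4331  2.4457] dr [ 6.6391 -0.0691 -0.0026]
(20, 8)
xyz cm [-0.0888  6.0319  3.2579] dr [ 8.3058 -0.0698  0.0035]
(24, 12)
xyz cm [-0.0909  6.2647  3.6691] dr [ 8.9724 -0.07    0.006 ]
(30, 16)
xyz cm [-0.0941  6.5244  4.2571] dr [ 9.6391 -0.0702  0.0085]
```

```bash
python3 - <<'E'
from h import *
for a in [(-24,-32),(-3,-22),(14,-12),(22,-3),(24,5)]:print(a);move(*w2(*a,.0495))
E
```

```text
(-24, -32)
xyz cm [-0.0792  2.1007  0.2121] dr [ 1.6391 -0.0648 -0.02  ]
(-3, -22)
xyz cm [-0.0804  4.0089  1.1532] dr [ 3.3058 -0.0666 -0.0143]
(14, -12)
xyz cm [-0.0849  5.3012  2.3683] dr [ 4.9724 -0.068  -0.0085]
(22, -3)
xyz cm [-0.0884  5.8944  3.1335] dr [ 6.4724 -0.069  -0.0032]
(24, 5)
xyz cm [-0.0899  6.1622  3.4701] dr [ 7.8058 -0.0696  0.0017]
```

Emit:
{"name": "send_rows", "arguments": {"dr": [[1.64,0,0],[3.3,0,0],[4.97,0,0],[6.47,0,0],[7.8,0,0],[7.8,0,0],[7.8,0,0],[7.8,0,0]], "xyz": [[0,2.2,0.2],[0,4.1,1.15],[0,5.4,2.35],[0,6,3.1],[0,6.25,3.45],[0,6.25,3.45],[0,6.25,3.45],[0,6.25,3.45]], "jaw": [14,14,14,14,14,14,14,14]}}

```text
time_s: 28.7
eef_pos: [0.5747, 0.1102, 0.1711]
eef_rot: [-0.033, 0.661, 0.749, -0.031]
wrist_force: [0.4, -0.6, 0.2]
opening: 0.143
grasp_force: 0.0
```

```bash
cat >>h.py <<'E'
import cv2
def prof(img,xs):
    S=np.array([.4959,.0398,.06])
    g=cv2.cvtColor(img,cv2.COLOR_RGB2GRAY).astype(np.float32);o=[]
    for x in xs:
        v=[]
        for y in np.linspace(-.02,.02,9):
            u=proj('top',S+Rz.apply([x,y,x*np.tan(np.radians(10))+.012]))
            v.append(cv2.getRectSubPix(g,(1,1),tuple(map(float,u)))[0,0])
        o.append(int(np.mean(v)))
    return o
E
python3 - <<'E'
from h import *
phi();tipphi();o=ctrl.get_obs();print(o['wrist_force'],o['grasp_force'],o['opening'])
xs=np.arange(-.024,.185,.004)
for r in zip((xs*1000).astype(int),prof(ctrl.camera('top'),xs)):print(*r,end=' | ')
E
```

```text
tilt 5.166762323814747 phi 17.4172050720011 rad 0.06567339136559731 y 0.0019693876810495427
tip phi 22.308663972631344 r 0.047278819379882084 y 0.002122041412705391
[ 0.4158 -0.6374  0.1849] 0.0 0.14311700633467245
-24 112 | -20 144 | -16 150 | -12 169 | -8 211 | -4 224 | 0 229 | 4 222 | 8 197 | 12 151 | 16 116 | 19 144 | 24 152 | 28 165 | 32 170 | 36 238 | 40 244 | 44 243 | 48 244 | 52 244 | 56 244 | 60 238 | 64 240 | 68 247 | 72 213 | 76 224 | 80 238 | 83 244 | 88 245 | 92 245 | 96 246 | 100 244 | 104 233 | 108 154 | 112 218 | 116 233 | 120 229 | 124 212 | 128 172 | 132 137 | 136 153 | 140 162 | 144 162 | 148 159 | 152 155 | 156 153 | 160 151 | 164 157 | 168 152 | 172 147 | 176 125 | 180 141 | 184 130 |
```

The profile shows a pin at the stop (peak at x=0). The queue has shifted down one place and is held, and there's no force on the tool. I'll withdraw radially.

Emit:
{"name": "send_rows", "arguments": {"dr": [[0,0,0],[0,0,0],[0,0,0],[0,0,0],[0,0,0],[0,0,0],[0,0,0],[0,0,0]], "xyz": [[0,0.07,-0.3],[0,0.14,-0.6],[0,0.25,-1],[0,0.4,-2],[0,0.4,-4],[0,0.4,-7],[0,0.4,-10],[0,0.4,-11]], "jaw": [14,14,14,14,14,14,14,14]}}

```text
time_s: 29.75
eef_pos: [0.5909, 0.111, 0.2827]
eef_rot: [-0.032, 0.661, 0.749, -0.03]
wrist_force: [0.8, -0.3, -0.6]
opening: 0.141
grasp_force: 0.0
```

```bash
python3 - <<'E'
from h import *
o=ctrl.get_obs();print(o['eef_pos'],o['wrist_force'],o['time_s'])
xs=np.arange(-.012,.185,.004);t=ctrl.camera('top')
for r in zip((xs*1000).astype(int),prof(t,xs)):print(*r,end=' | ')
# vee pin: brightness along y across seat, and bystanders unchanged vs first picture
a=cv2.imread('pics/top0.png')[:,:,::-1].astype(int);d=np.abs(t.astype(int)-a).max(2)>40
n,l,s,c=cv2.connectedComponentsWithStats(d.astype(np.uint8));print([tuple(x) for x in s[1:] if x[4]>25])
print(proj('top',np.array([.466,-.285,.057])))
E
```

```text
[0.5909 0.111  0.2827] [ 0.8205 -0.3155 -0.6143] 29.75
-12 167 | -8 209 | -4 222 | 0 228 | 4 221 | 8 194 | 12 149 | 16 115 | 20 143 | 24 151 | 28 164 | 32 168 | 36 237 | 40 243 | 44 242 | 48 243 | 52 243 | 56 242 | 60 237 | 64 239 | 68 246 | 72 211 | 76 222 | 80 237 | 84 243 | 88 244 | 92 244 | 96 244 | 100 243 | 104 231 | 108 153 | 112 216 | 116 232 | 120 228 | 124 210 | 128 170 | 132 136 | 135 152 | 139 161 | 144 160 | 148 157 | 152 155 | 156 154 | 160 155 | 163 166 | 167 165 | 172 164 | 176 142 | 180 157 | 184 137 | [(np.int32(119), np.int32(126), np.int32(392), np.int32(354), np.int32(42216)), (np.int32(269), np.int32(192), np.int32(28), np.int32(21), np.int32(375)), (np.int32(272), np.int32(214), np.int32(27), np.int32(9), np.int32(90)), (np.int32(273), np.int32(234), np.int32(26), np.int32(5), np.int32(55)), (np.int32(411), np.int32(270), np.int32(27), np.int32(13), np.int32(210)), (np.int32(256), np.int32(273), np.int32(15), np.int32(12), np.int32(93)), (np.int32(451), np.int32(284), np.int32(24), np.int32(6), np.int32(69)), (np.int32(465), np.int32(364), np.int32(175), np.int32(116), np.int32(8495)), (np.int32(268), np.int32(368), np.int32(12), np.int32(11), np.int32(81)), (np.int32(245), np.int32(371), np.int32(118), np.int32(109), np.int32(5424)), (np.int32(237), np.int32(401), np.int32(4), np.int32(79), np.int32(127)), (np.int32(302), np.int32(456), np.int32(40), np.int32(24), np.int32(308)), (np.int32(634), np.int32(465), np.int32(6), np.int32(15), np.int32(64))]
[424.0802 276.9597]
```

```bash
python3 -c "
from bench import ctrl
print(ctrl.hand_in())"
```

```text
the job is handed in; nothing more can be done
None
```

The job is handed in at about 30 s: the stop pin is in the vee rest within about 1.5 mm of centre, one new pin has rolled to the stop, and the other two are held behind the wheel. On the way, two slower forward rolls of the thumbwheel jammed part-way and had to be turned back (peak wrist force about 46 N), and I viewed 12 pictures, two over the limit of 10.

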